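Reload the air stapler

TASK

Reload the upholstery stapler lying upside down in its rest: press the sprung catch so that the magazine drawer springs out, lay the full-length stick of staples (not the short broken-off piece) flat in the drawer's channel, then push the drawer home until the catch clicks and holds it shut. Use a light hand: never lean on the stapler with more than about 25 N, and leave the short piece, the hammer, the nail tin and the chair leg where they are.

Things in the scene. Friction and masses are not known exactly. Their poses are not given: they have to be found in the camera images.
- gun: air stapler, grey, lying upside down (flat aluminium magazine housing on top, 36 mm wide, top 173 mm over the bench) loose in a plywood rest. Origin: bench level, under the mouth of the housing; x points along the magazine, the way the drawer slides out; z up. It has up to 30 mm of play along x: pushed along -x with over 3 N it slides until its head backs up on the rest's felt end stop
- catch_pad (a point): thumb pad (rubber, 26 mm long, 18 mm wide) at the rear of the sprung rocker catch on top of the housing, 56 mm behind the mouth; point on its top, middle, 191 mm over the bench. It slopes, the end far from the mouth being highest. Pressed straight down it takes 3 to 6 N and goes down at most 9 mm; the drawer is let go at about 4 mm
- catch (a joint): rocker catch, rad: 0 with its hook down (holding or at rest), 0.26 with the pad fully pressed, the drawer let go at about 0.12. A spring returns it. The drawer's tooth lifts it when the drawer is pushed home, and it snaps back to 0 behind the tooth: the click
- magazine (a joint): magazine drawer, m: 0 shut and latched, 0.130 fully out, -0.0015 at its inner stop. A spring drives it out with 6 N (shut) to 4 N (out). Riding over the catch in the last 8 mm takes 3 to 4 N more, then it clicks at 0 and just after meets the hard stop, where the push rises steeply. Let go before the click it springs out again
- tray_floor (a point): middle of the drawer's channel floor, 150 mm over the bench; x along the channel as for the stapler, z up. The channel is 112 mm long between end block (+x end) and follower, 16 mm wide at the floor, its lips 10 mm high and flared to 23 mm (26 mm outside). Only when the drawer is out is it open from above, its near end 22 mm outside the housing mouth and 6 mm past the hook of the catch
- push_face (a point): middle of the flat outer face (looks along +x) of the dark end block of the drawer: the block is 26 mm wide, 31 mm high (centre 159.5 mm over the bench), 16 mm thick. The drawer is pushed home here, along -x of the stapler
- stick_center (a point): centre of the full-length stick of staples: steel, U-shaped, 100 mm long (its x), 13 mm wide (y), 17 mm high, about 60 g, lying on the bench with the legs up, as it goes into the channel. Either end may lead. It stands 7 mm proud of the channel's lips when seated, its centre 8.5 mm over the floor
- remnant_center (a point): centre of a short broken-off piece of such a stick, 40 mm long, lying on the bench; not to be used
- hammer: hammer with a wooden handle, 280 mm, lying on the bench; leave it
- nail_tin: round open tin of dome-head nails, 76 mm across, 34 mm high; origin under its middle; leave it
- chair_leg: tapered wooden chair leg standing on end, 48 mm across, 120 mm high; origin under its middle; leave it
Mind the look-alikes: they are no part of the job. Of the things that look like the part that bears stick_center, the largest one is meant.

How it is judged:
On the way, in this order (a step that is already met when the one before it is completed fails the run):
1. the magazine drawer has sprung out (value of joint magazine above 0.12 m), for 0.2 s.
2. the stick lies flat in the open drawer's channel and is let go (value of joint magazine above 0.12 m and z of stick_center in the frame of tray_floor between 0.006 and 0.0115 m and y of stick_center in the frame of tray_floor between -0.0035 and 0.0035 m and x of stick_center in the frame of tray_floor between -0.009 and 0.009 m and contact force between the fingers and stick below 0.1 N), for 0.2 s.
3. the drawer is home (value of joint magazine below 0.002 m).
At the end, for the whole second after the job is handed in: The drawer is home (within 2 mm of shut) and the catch is down behind its tooth, holding it, with the full-length stick flat on the channel floor, within 3.5 mm of the middle sideways and 9 mm lengthways; the bystanders are within 20 mm of where they were (value of joint magazine below 0.002 m and value of joint catch below 0.03 rad and z of stick_center in the frame of tray_floor between 0.006 and 0.0115 m and y of stick_center in the frame of tray_floor between -0.0035 and 0.0035 m and x of stick_center in the frame of tray_floor between -0.009 and 0.009 m); the robot touches nothing.
It fails at once if the robot leans on the stapler with more than 25 N (contact force between any of the fingers, the arm and gun above 25 N).
It fails at once if the short piece, hammer, nail tin or chair leg is shifted by more than 20 mm (distance of any of remnant_center, hammer, nail_tin, chair_leg from where it was at the start of the episode above 0.02 m).
It also fails if it takes over 70 s, if anything falls off the work surface, if the arm or the gripper's body presses on something with over 40 N, if the wrist force passes 120 N, or if a joint passes its speed limit or range.

ROBOT

A 6-joint arm with a two-finger parallel gripper is mounted at the origin on the work surface. World frame = base frame: x ahead of the robot, y to its left, z up, the work surface at z = 0. Lengths are in m, angles in rad, forces in N, time in s.
With the tool pointing down it reaches from about 0.375 to 0.9 m from the base axis. Payload 3.1 kg.
Tool frame: the origin (TCP) lies on the front face of the gripper's body, between the roots of the fingers; the fingertips stand 73 mm ahead of it and the grasp point (between the pads) lies 54 mm ahead of it (manip.tips_ahead is the distance from the TCP to the fingertips, in m); z points along the fingers, y is the line along which they close (so a half turn about z gives the same grasp; the last joint's range is limited). The gripper opens to 85 mm and grips with 20 to 120 N. Pads are 22 mm wide; open, the fingers measure 114 mm over their backs; the gripper's body (76 mm by 85 mm) begins 54 mm behind the grasp point. The pads swing forward as they close: fully open they stand 13 mm farther back than shut.
Start: joints at [-1.431, 0.527, 1.433, -0, 1.181, -0.178], TCP at [0.195, -0.594, 0.304] pointing down, gripper open.
Joint ranges: [-3.08, 3.08], [-0.75, 2.2], [0.22, 2.44], [-1.43, 4.57], [0, 2.65], [-2.85, 2.85]. Speed limits (rad/s): [2.79, 2.79, 3.14, 3.14, 3.14, 3.14].

INTERFACE

Orientations are given as a unit quaternion [x, y, z, w].
In Python, from station import sense, eyes, workorder, manip gives the robot as it stands.
- The arm moves only by the shell command python3 -m inch 'ROWS' [OPENING] [FORCE]. ROWS is JSON, a list of rows, each an object of numbers: "dx", "dy", "dz": the shift along the tool's x, y, z in cm; "wx", "wy", "wz": the turn, a rotation vector about the tool's x, y, z in degrees. In form: [{"dx": .., "dy": .., "dz": .., "wx": .., "wy": .., "wz": ..}, ...]. A call has 1 to 10 rows; each row shifts and turns the commanded pose from where the row before left it, along the tool's axes as they then stand; what a row does not reach is not made up. A row lasts 1/8 s, in which the tool goes at most 62.5 mm and 10.7 degrees, less where a joint would pass 70% of its speed; a pose out of reach is approached as far as the arm can. A call with a gripper value outside its range is refused whole. OPENING is the opening, from 0 (shut) to 1 (fully open), set as the call begins (- or left out, the last holds). The fingers move at their own pace and stop on an object; FORCE is the grip in N (left out, the last holds). Time passes only in rows, so rows that do not move let the fingers close. It gives the time, the measured TCP pose, the force, the opening and the grip force at its end, in the units of the state.
- sense(): the state, without advancing time (a new reading comes with each control period).
- eyes.snapshot(name): name is "side" or "top" or "wrist"; returns the picture (384x512x3 uint8, red, green, blue); there is no depth.
- eyes.camera_params(name): a dict with "fx", "fy", "cx", "cy" (pixels), "rvec" (rotation vector, rad) and "tvec" (3), from world to camera coordinates, as OpenCV has them. Camera axes: x right, y down, z forward; pixel columns grow to the right and rows downward; lengths in m; the calibration is good to about 2 mm. A picture is of the moment at which its call begins: read the wrist's pose just before it. camera_params takes no time and is no camera call; for the wrist camera it gives the pose at the moment of the call.
- workorder.sign_off(): hands the job in; it is judged then, once.
The state is a dict: "t": time; "q": joint angles; "qd": joint speeds; "tau": joint torques, N m; "tcp_pos": TCP position; "tool_rot": TCP orientation; "force": force on the tool from outside, world axes, zero at the start; "ft_torque": the same for the moment, N m; "finger_gap": opening from 0.0 (shut) to 1.0 (fully open); "gripper_force": force on a finger pad.
Only numpy, scipy, OpenCV 4.12 (cv2) and the standard library are available. Lean on these libraries where they do the work, as an engineer would, in place of code of your own. Each camera call takes 0.05 s, during which the arm holds its last target. There are 200 camera calls.

## Working session

There is one attempt and no reset: what is moved stays moved. The work goes in short steps, Python scripts to look and compute and a shell command to move; the robot and the scene stay as the last step left them, time stands still between calls to the robot, and variables do not carry over. Pictures are saved under pics/ and viewed, at most 10 in all, crops included, and the job is handed in when it is done.

```bash
mkdir -p pics; ls
python3 - <<'E'
from station import sense, eyes, workorder, manip
import cv2
s=sense();print({k:s[k] for k in('t','tcp_pos','tool_rot','force','finger_gap')})
for n in('top','side'):
    p=eyes.camera_params(n);print(n,p)
    im=eyes.snapshot(n)[:,:,::-1]
    cv2.imwrite(f'pics/{n}0_raw.png',im)
    cv2.imwrite(f'pics/{n}0.png',cv2.resize(im,(800,600),interpolation=cv2.INTER_CUBIC))
E
```

```text
pics
{'t': 0.0, 'tcp_pos': array([ 0.19525708, -0.59314208,  0.30296359]), 'tool_rot': array([ 9.87398601e-01,  1.58249536e-01,  2.35344106e-05, -1.04235709e-03]), 'force': array([ 0.36099435,  1.03724989, -0.46133479]), 'finger_gap': 1.0008501409150488}
top {'fx': 413.9269849909336, 'fy': 413.9269849909336, 'cx': 251.4935532891523, 'cy': 192.07477369034746, 'rvec': array([ 2.20304785, -2.20044318,  0.08555185]), 'tvec': array([-0.10492969,  0.55325213,  0.97458597])}
side {'fx': 463.2875436214502, 'fy': 463.2875436214502, 'cx': 251.6134521356174, 'cy': 196.3799718030725, 'rvec': array([ 2.29732554, -0.17584527,  0.08934011]), 'tvec': array([-0.56521884,  0.1057285 ,  1.015161  ])}
```

View pics/top0.png

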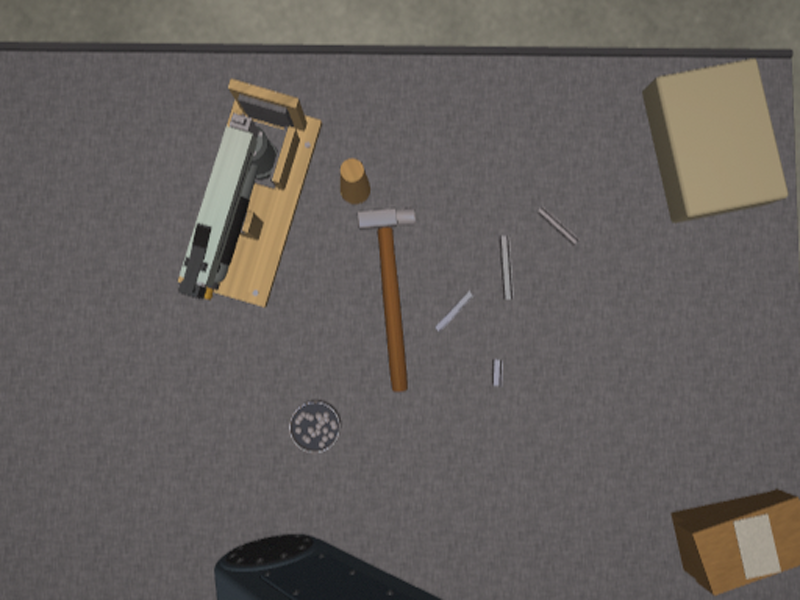

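View pics/side0.png

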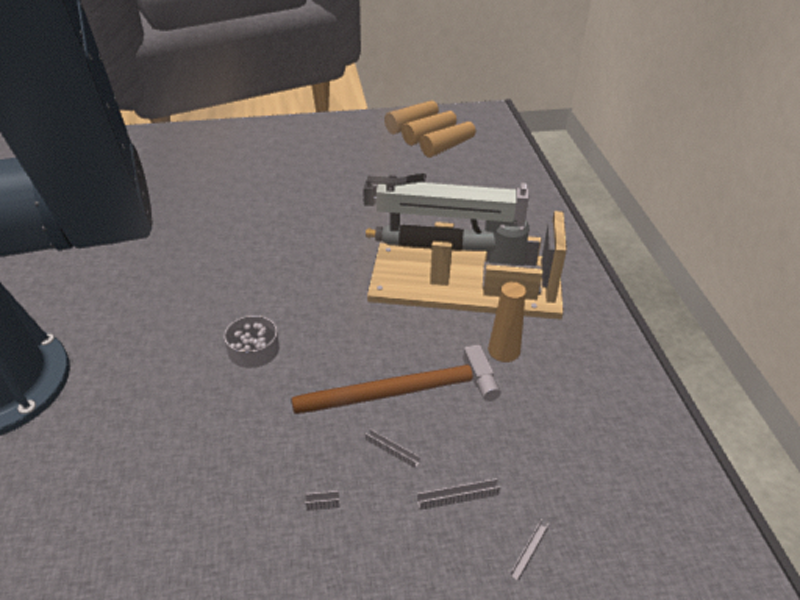

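Candidates for the stick (top view, 800x600): long piece (506,268), two shorter/thinner ones (454,311) and (558,226), and the broken piece (497,372). The gun is at (215,210), with its mouth toward the robot and its catch near (195,265). By description (largest) I choose (506,268), to be checked in a crop.

```bash
cat > h.py <<'E'
import numpy as np, cv2
from station import sense, eyes, workorder, manip
from scipy.spatial.transform import Rotation as R
def ray(n,u,v,P=None):
    p=P or eyes.camera_params(n); M=R.from_rotvec(p['rvec']).as_matrix(); t=np.array(p['tvec'])
    return -M.T@t, M.T@np.array([(u-p['cx'])/p['fx'],(v-p['cy'])/p['fy'],1])
def onz(n,u,v,z,P=None):
    c,d=ray(n,u,v,P); return c+d*(z-c[2])/d[2]
def proj(n,X,P=None):
    p=P or eyes.camera_params(n); K=np.array([[p['fx'],0,p['cx']],[0,p['fy'],p['cy']],[0,0,1]])
    return cv2.projectPoints(np.array(X,float).reshape(-1,3),np.array(p['rvec']),np.array(p['tvec']),K,None)[0].reshape(-1,2)
def tool(): 
    s=sense(); return np.array(s['tcp_pos']),R.from_quat(s['tool_rot']),s
E
python3 - <<'E'
from h import *
k=512/800
for nm,a,b in[('A',(504,237),(508,299)),('B',(438,329),(471,292)),('C',(540,210),(576,243)),('rem',(497,360),(497,385))]:
    z=0.017
    a=onz('top',a[0]*k,a[1]*k,z);b=onz('top',b[0]*k,b[1]*k,z);print(nm,a.round(3),b.round(3),np.linalg.norm(a-b).round(4))
im=cv2.imread('pics/top0_raw.png')
a=cv2.resize(im[60:200,105:225],None,fx=4,fy=4,interpolation=cv2.INTER_CUBIC) #480x560
b=cv2.resize(im[125:250,270:350],None,fx=4,fy=4,interpolation=cv2.INTER_CUBIC) #320x500
c=np.zeros((560,800,3),np.uint8);c[:,:480]=a;c[:500,480:]=b
cv2.imwrite('pics/crop1.png',c)
E
```

```text
A [ 0.652 -0.276  0.017] [ 0.555 -0.281  0.017] 0.0962
B [ 0.509 -0.173  0.017] [ 0.566 -0.224  0.017] 0.0764
C [ 0.694 -0.333  0.017] [ 0.643 -0.388  0.017] 0.0756
rem [ 0.462 -0.264  0.017] [ 0.424 -0.263  0.017] 0.038
```

View pics/crop1.png

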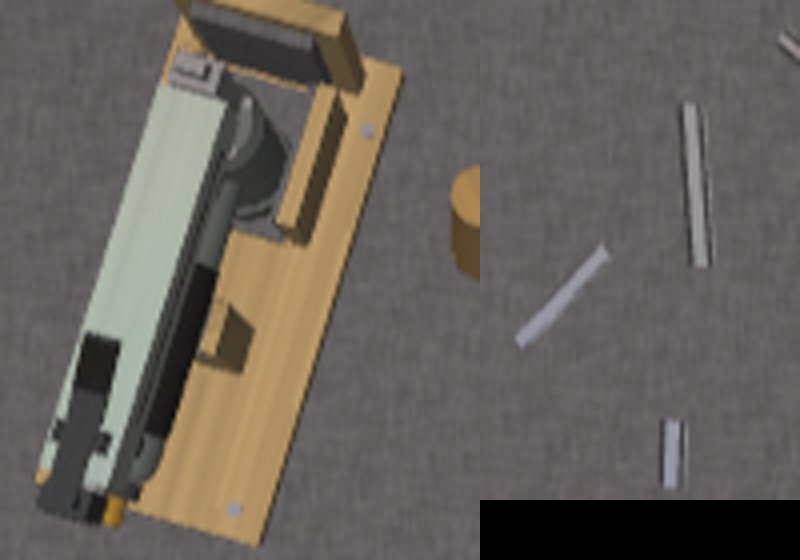

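Crop: A, ends (689,102) and (701,266), is 96 mm long, clearly the largest, so it is the stick. The pad is the black rectangle centred at (98,363), and the housing's left edge runs (168,85) to (40,478).

Run:
```python
from h import *
g=lambda x,y:(105+(x+.5)/4-.5,60+(y+.5)/4-.5)
f=lambda x,y:(270+(x-480+.5)/4-.5,125+(y+.5)/4-.5)
pad=onz('top',*g(98,363),.190);print('pad',pad)
l0=onz('top',*g(168,85),.173);l1=onz('top',*g(40,478),.173)
r0=onz('top',*g(226,98),.173);r1=onz('top',*g(112,490),.173)
for a,b in((l0,l1),(r0,r1)): d=b-a;print(a.round(4),b.round(4),np.degrees(np.arctan2(d[1],d[0])))
d=(l1-l0)/np.linalg.norm(l1-l0)
print('w',np.cross(d,r0-l0)[2],np.cross(d,r1-l0)[2],'pad lat',np.cross(d,pad-l0)[2])
a=onz('top',*f(689,102),.017);b=onz('top',*f(701,266),.017);print('stick',a,b,(a+b)/2,np.degrees(np.arctan2(*(a-b)[[1,0]])))
k=.64
print('side check', proj('side',[pad,(a+b)/2])/k)
```

```text
pad [0.62551774 0.1411636  0.19      ]
[0.7711 0.1129 0.173 ] [0.5699 0.1738 0.173 ] 163.15789473052945
[0.7646 0.0833 0.173 ] [0.564  0.1377 0.173 ] 164.8325942404333
w 0.030159861401057385 0.03623519374684671 pad lat 0.015124479958017197
stick [ 0.65528161 -0.27443238  0.017     ] [ 0.55597516 -0.28075463  0.017     ] [ 0.60562838 -0.2775935   0.017     ] 3.6427643623407877
side check [[414.96591165 177.77461091]
 [456.43722341 486.76376062]]
```

```bash
python3 -m inch '[{"dx":4,"dy":-3.5},{"dx":4,"dy":-3.5},{"dx":4,"dy":-3.5},{"dx":4,"dy":-3.5},{"dx":4,"dy":-3.5},{"dx":4,"dy":-3.5},{"dx":4,"dy":-3.5},{"dx":4,"dy":-3.5},{"dx":4,"dy":-3.5},{"dx":4,"dy":-3.5}]' 0 && python3 -m inch '[{"dx":4,"dy":-3.5},{"dx":4,"dy":-3.5},{"dx":4,"dy":-3.5},{"dx":4,"dy":-3.5},{"wz":8.5},{"wz":8.5},{"wz":8.5},{"wz":8.5},{},{}]'
python3 - <<'E'
from h import *
p,r,s=tool();print(p,r.as_matrix().round(3),s['force'])
im=eyes.snapshot('wrist')[:,:,::-1];cv2.imwrite('pics/w1.png',im)
print(proj('wrist',[[.6255,.1412,.191],[.5716,.1567,.173]]))
E
```

```text
[ 0.1952653  -0.59317098  0.30304348] [[ 0.95   0.312 -0.   ]
 [ 0.312 -0.95   0.002]
 [ 0.    -0.002 -1.   ]] [ 0.25641915  0.91562982 -0.32250862]
[[564411.47679543 590645.69140366]
 [ -4970.94303753  -4652.01430579]]invalid input at $[0]: expected keys dx, dy, dz, wx, wy, wz
```

View pics/w1.png

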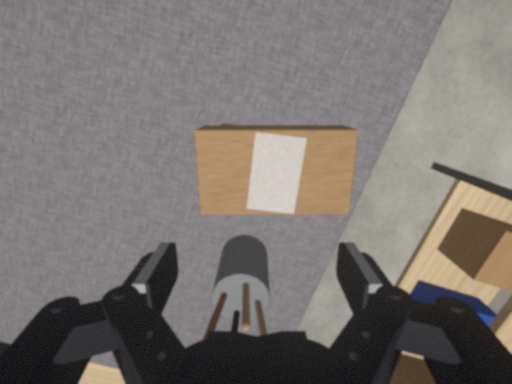

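The rows need all six keys. The arm hasn't moved: the wrist picture shows only the start area, with the fingers along the bottom at (150,300) and (370,300).

```bash
python3 -m inch '[{"dx":4,"dy":-3.5,"dz":0,"wx":0,"wy":0,"wz":0},{"dx":4,"dy":-3.5,"dz":0,"wx":0,"wy":0,"wz":0},{"dx":4,"dy":-3.5,"dz":0,"wx":0,"wy":0,"wz":0},{"dx":4,"dy":-3.5,"dz":0,"wx":0,"wy":0,"wz":0},{"dx":4,"dy":-3.5,"dz":0,"wx":0,"wy":0,"wz":0},{"dx":4,"dy":-3.5,"dz":0,"wx":0,"wy":0,"wz":0},{"dx":4,"dy":-3.5,"dz":0,"wx":0,"wy":0,"wz":0},{"dx":4,"dy":-3.5,"dz":0,"wx":0,"wy":0,"wz":0},{"dx":4,"dy":-3.5,"dz":0,"wx":0,"wy":0,"wz":0},{"dx":4,"dy":-3.5,"dz":0,"wx":0,"wy":0,"wz":0}]' 0 && python3 -m inch '[{"dx":4,"dy":-3.5,"dz":0,"wx":0,"wy":0,"wz":0},{"dx":4,"dy":-3.5,"dz":0,"wx":0,"wy":0,"wz":0},{"dx":4,"dy":-3.5,"dz":0,"wx":0,"wy":0,"wz":0},{"dx":4,"dy":-3.5,"dz":0,"wx":0,"wy":0,"wz":0},{"dx":0,"dy":0,"dz":0,"wx":0,"wy":0,"wz":8.5},{"dx":0,"dy":0,"dz":0,"wx":0,"wy":0,"wz":8.5},{"dx":0,"dy":0,"dz":0,"wx":0,"wy":0,"wz":8.5},{"dx":0,"dy":0,"dz":0,"wx":0,"wy":0,"wz":8.5},{"dx":0,"dy":0,"dz":0,"wx":0,"wy":0,"wz":0},{"dx":0,"dy":0,"dz":0,"wx":0,"wy":0,"wz":0}]'
python3 - <<'E'
from h import *
p,r,s=tool();print(p,r.as_matrix().round(3),s['force'])
im=eyes.snapshot('wrist')[:,:,::-1];cv2.imwrite('pics/w2.png',im)
print(proj('wrist',[[.6255,.1412,.191],[.5716,.1567,.173]]))
d=r.inv().apply(np.array([.6255,.1412,.191])-p);print('pad in tool cm',d*100)
E
```

```text
t: 1.4
tcp_pos: [0.4666, -0.1346, 0.3039]
tool_rot: [0.987, 0.158, 0.0, 0.0]
force: [1.2, 0.7, -0.8]
finger_gap: 0.004
gripper_force: 0.0
t: 2.65
tcp_pos: [0.5741, 0.0468, 0.3038]
tool_rot: [0.991, -0.136, -0.0, -0.0]
force: [-0.5, -0.1, -0.7]
finger_gap: 0.002
gripper_force: 0.0
[0.57407103 0.04677035 0.30376853] [[ 0.963 -0.27  -0.   ]
 [-0.27  -0.963  0.   ]
 [-0.    -0.    -1.   ]] [-0.45599476 -0.07079889 -0.72778783]
[[106.96195801 183.79504064]
 [129.5106589  243.07824144]]
pad in tool cm [  2.40466877 -10.48121256  11.27599913]
```

View pics/w2.png

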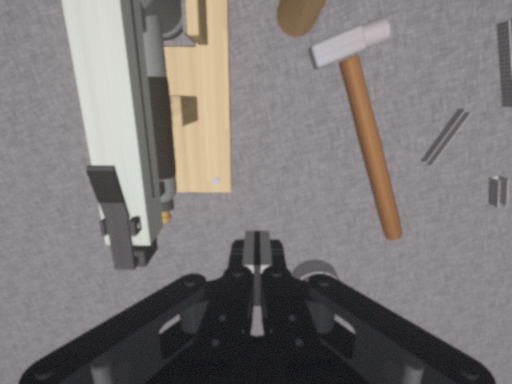

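Wrist: pad centred at (105,184), as predicted within 2 px. The base edge is vertical (229,0→191), so the tool is aligned with the gun.

```bash
python3 - <<'E'
from h import *
for a,b,z in(((63,0),(106,243),.173),((229,10),(230,188),.01),((125,0),(155,240),.173)):
    A=onz('wrist',*a,z);B=onz('wrist',*b,z);d=A-B;print(A.round(4),B.round(4),np.degrees(np.arctan2(d[1],d[0])))
E
python3 -m inch '[{"dx":0.7,"dy":-2.6,"dz":0,"wx":0,"wy":0,"wz":0},{"dx":0.7,"dy":-2.6,"dz":0,"wx":0,"wy":0,"wz":0},{"dx":0.7,"dy":-2.6,"dz":1,"wx":0,"wy":0,"wz":0},{"dx":0.6,"dy":-2.7,"dz":1,"wx":0,"wy":0,"wz":0},{"dx":0,"dy":0,"dz":1,"wx":0,"wy":0,"wz":0},{"dx":0,"dy":0,"dz":0,"wx":0,"wy":0,"wz":0}]'
```

```text
[0.7401 0.127  0.173 ] [0.5768 0.1751 0.173 ] -16.418021027361153
[0.752  0.0314 0.01  ] [0.5482 0.094  0.01  ] -17.07284538267965
[0.7296 0.0899 0.173 ] [0.5686 0.1356 0.173 ] -15.858010359487393
t: 3.45
tcp_pos: [0.6277, 0.14, 0.2726]
tool_rot: [0.991, -0.137, -0.002, 0.001]
force: [0.2, -0.2, 0.2]
finger_gap: 0.0
gripper_force: 0.0
```

```bash
python3 -m inch '[{"dx":0,"dy":0,"dz":0.4,"wx":0,"wy":0,"wz":0},{"dx":0,"dy":0,"dz":0.2,"wx":0,"wy":0,"wz":0},{"dx":0,"dy":0,"dz":0.2,"wx":0,"wy":0,"wz":0},{"dx":0,"dy":0,"dz":0,"wx":0,"wy":0,"wz":0}]';  python3 -m inch '[{"dx":0,"dy":0,"dz":0.2,"wx":0,"wy":0,"wz":0},{"dx":0,"dy":0,"dz":0.2,"wx":0,"wy":0,"wz":0},{"dx":0,"dy":0,"dz":0,"wx":0,"wy":0,"wz":0}]'
```

```text
t: 3.95
tcp_pos: [0.6289, 0.1401, 0.2663]
tool_rot: [0.991, -0.137, 0.0, 0.0]
force: [-0.5, -1.1, 0.9]
finger_gap: 0.003
gripper_force: 0.4
t: 4.32
tcp_pos: [0.6288, 0.1406, 0.2618]
tool_rot: [0.991, -0.137, 0.0, -0.0]
force: [0.3, -0.6, 1.6]
finger_gap: -0.0
gripper_force: 0.9
```

```bash
python3 -m inch '[{"dx":0,"dy":0,"dz":0.2,"wx":0,"wy":0,"wz":0},{"dx":0,"dy":0,"dz":0.1,"wx":0,"wy":0,"wz":0},{"dx":0,"dy":0,"dz":0,"wx":0,"wy":0,"wz":0}]';  python3 -m inch '[{"dx":0,"dy":0,"dz":0.2,"wx":0,"wy":0,"wz":0},{"dx":0,"dy":0,"dz":0,"wx":0,"wy":0,"wz":0}]'
python3 - <<'E'
from h import *
im=eyes.snapshot('side')[:,:,::-1][90:220,180:380];cv2.imwrite('pics/s1.png',cv2.resize(im,None,fx=4,fy=4,interpolation=cv2.INTER_CUBIC))
E
```

```text
t: 4.7
tcp_pos: [0.629, 0.1405, 0.2591]
tool_rot: [0.991, -0.137, 0.0, -0.0]
force: [1.6, -0.0, 1.4]
finger_gap: 0.003
gripper_force: 1.2
t: 4.95
tcp_pos: [0.6291, 0.1405, 0.257]
tool_rot: [0.991, -0.137, 0.001, -0.0]
force: [1.9, 0.1, 2.4]
finger_gap: -0.002
gripper_force: 1.4
```

View pics/s1.png

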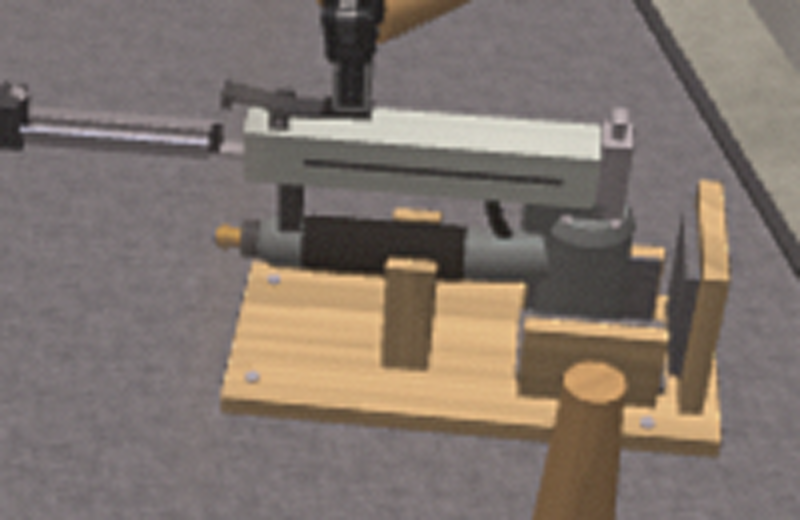

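The picture shows the drawer sprung fully out to the left (block at (12,115)), with the catch pressed. On to the stick.

```bash
python3 -m inch '[{"dx":0,"dy":0,"dz":-3,"wx":0,"wy":0,"wz":0},{"dx":0,"dy":0,"dz":-3,"wx":0,"wy":0,"wz":0},{"dx":1.1,"dy":5.1,"dz":0,"wx":0,"wy":0,"wz":0},{"dx":1.1,"dy":5.1,"dz":0,"wx":0,"wy":0,"wz":0},{"dx":1.1,"dy":5.1,"dz":0,"wx":0,"wy":0,"wz":0},{"dx":1.1,"dy":5.1,"dz":0,"wx":0,"wy":0,"wz":0},{"dx":1.1,"dy":5.1,"dz":0,"wx":0,"wy":0,"wz":0},{"dx":1.1,"dy":5.1,"dz":0,"wx":0,"wy":0,"wz":0},{"dx":1.2,"dy":5.1,"dz":0,"wx":0,"wy":0,"wz":0},{"dx":1.2,"dy":5.1,"dz":0,"wx":0,"wy":0,"wz":0}]' 0.4 && python3 -m inch '[{"dx":0,"dy":0,"dz":3,"wx":0,"wy":0,"wz":-9.7},{"dx":0,"dy":0,"dz":3,"wx":0,"wy":0,"wz":-9.7},{"dx":0,"dy":0,"dz":3,"wx":0,"wy":0,"wz":0},{"dx":0,"dy":0,"dz":3,"wx":0,"wy":0,"wz":0},{"dx":0,"dy":0,"dz":0,"wx":0,"wy":0,"wz":0}]'
python3 - <<'E'
from h import *
p,r,s=tool();print(p,r.as_matrix().round(3))
w=eyes.snapshot('wrist')[:,:,::-1];t=eyes.snapshot('top')[:,:,::-1];cv2.imwrite('pics/t2raw.png',t)
print(proj('wrist',[[.6553,-.2744,.017],[.556,-.2808,.017]]))
c=np.zeros((600,800,3),np.uint8)
c[:384,:400]=w[:,56:456]
c[:600,400:]=cv2.resize(t[60:210,90:190],None,fx=4,fy=4,interpolation=cv2.INTER_CUBIC)
cv2.imwrite('pics/c2.png',c)
E
```

```text
t: 6.25
tcp_pos: [0.6031, -0.2774, 0.3157]
tool_rot: [0.991, -0.137, -0.002, -0.001]
force: [1.1, 0.4, 0.0]
finger_gap: 0.398
gripper_force: 0.0
t: 6.88
tcp_pos: [0.602, -0.2749, 0.1933]
tool_rot: [0.999, 0.031, -0.004, -0.003]
force: [0.5, -0.2, -1.3]
finger_gap: 0.398
gripper_force: 0.0
[ 0.6019509  -0.27489594  0.1932509 ] [[ 0.998  0.063 -0.008]
 [ 0.063 -0.998  0.006]
 [-0.008 -0.006 -1.   ]]
[[260.23474275 132.89448502]
 [259.87392225 233.565942  ]]
```

View pics/c2.png

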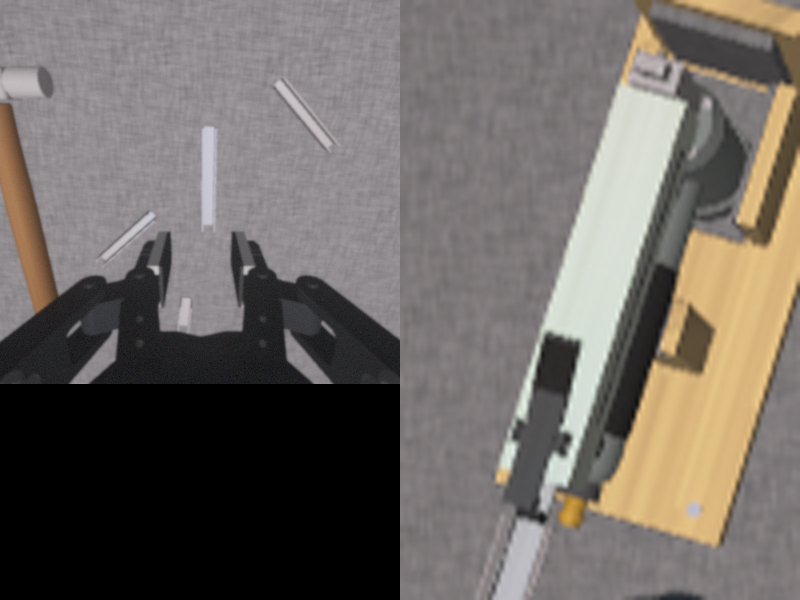

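The stick shows at wrist (264,127)–(264,228), 4–6 px off the prediction, and the drawer is out with its channel at (520,550) in the right panel.

Run:
```python
from h import *
p,r,s=tool();print(p,r.as_matrix().round(3))
a=onz('wrist',264.7,127,.017);b=onz('wrist',264,227,.017);c=(a+b)/2
print(a,b,c,np.linalg.norm(a-b),np.degrees(np.arctan2(*(a-b)[[1,0]])))
for q in (c,np.array([.6056,-.2776,.017])): print(r.inv().apply(q-p)*100)
```

```text
[ 0.60411739 -0.2763238   0.19681528] [[ 0.998  0.063 -0.001]
 [ 0.063 -0.998  0.001]
 [-0.001 -0.001 -1.   ]]
[ 0.66067671 -0.27798654  0.017     ] [ 0.56350413 -0.28440164  0.017     ] [ 0.61209042 -0.28119409  0.017     ] 0.0973841018644888 3.7770437786868234
[ 0.78444358  0.55536569 17.98011282]
[ 0.15932088  0.15580245 17.98121134]
```

Run:
```python
from h import *
p,r,s=tool();P=eyes.camera_params('wrist');w=eyes.snapshot('wrist')
g=cv2.cvtColor(w,cv2.COLOR_RGB2GRAY);m=np.zeros_like(g);m[100:245,235:290]=(g[100:245,235:290]>165)
n,l,st,ce=cv2.connectedComponentsWithStats(m);i=1+st[1:,4].argmax();print(st[i],ce[i])
ys,xs=np.where(l==i);bx=cv2.minAreaRect(np.c_[xs,ys].astype(np.float32));print(bx)
pts=[onz('wrist',*q,.017,P) for q in cv2.boxPoints(bx)];c=np.mean(pts,0);print(c,p)
print(r.inv().apply(c-p)*100,[np.linalg.norm(pts[i]-pts[i-1]).round(4) for i in range(4)])
```

```text
[ 255  129   15  104 1419] [261.68851304 177.93375617]
((262.0, 180.5), (103.0, 14.0), 90.0)
[ 0.60833409 -0.2792658   0.017     ] [ 0.60411739 -0.2763238   0.19681528]
[ 0.4216979   0.33926744 17.98073353] [np.float64(0.1012), np.float64(0.0124), np.float64(0.1012), np.float64(0.014)]
```

```bash
python3 -m inch '[{"dx":0.4,"dy":0.3,"dz":3,"wx":0,"wy":0,"wz":0},{"dx":0,"dy":0,"dz":3,"wx":0,"wy":0,"wz":0},{"dx":0,"dy":0,"dz":2.5,"wx":0,"wy":0,"wz":0},{"dx":0,"dy":0,"dz":2,"wx":0,"wy":0,"wz":0},{"dx":0,"dy":0,"dz":0,"wx":0,"wy":0,"wz":0},{"dx":0,"dy":0,"dz":0,"wx":0,"wy":0,"wz":0}]' && python3 -m inch '[{"dx":0,"dy":0,"dz":0.5,"wx":0,"wy":0,"wz":0},{"dx":0,"dy":0,"dz":0.4,"wx":0,"wy":0,"wz":0},{"dx":0,"dy":0,"dz":0,"wx":0,"wy":0,"wz":0},{"dx":0,"dy":0,"dz":0,"wx":0,"wy":0,"wz":0}]' && python3 -c "
from h import *
p,r,s=tool();print(p,r.inv().apply(np.array([.6079,-.2788,.017])-p)*100)"
```

```text
t: 7.78
tcp_pos: [0.6092, -0.2798, 0.0931]
tool_rot: [1.0, 0.032, 0.001, 0.001]
force: [-1.1, 0.2, -0.5]
finger_gap: 0.402
gripper_force: 0.0
t: 8.28
tcp_pos: [0.6085, -0.2794, 0.0829]
tool_rot: [1.0, 0.031, 0.0, -0.0]
force: [0.6, -0.4, -0.1]
finger_gap: 0.402
gripper_force: 0.0
[ 0.60849158 -0.27939838  0.08293559] [-0.055592   -0.06341019  6.59355654]
```

```bash
python3 -m inch '[{"dx":0,"dy":0,"dz":0.05,"wx":0,"wy":0,"wz":0},{"dx":0,"dy":0,"dz":0,"wx":0,"wy":0,"wz":0},{"dx":0,"dy":0,"dz":0,"wx":0,"wy":0,"wz":0},{"dx":0,"dy":0,"dz":0,"wx":0,"wy":0,"wz":0},{"dx":0,"dy":0,"dz":0,"wx":0,"wy":0,"wz":0},{"dx":0,"dy":0,"dz":0,"wx":0,"wy":0,"wz":0}]' 0 40 && python3 -m inch '[{"dx":0,"dy":0,"dz":-1,"wx":0,"wy":0,"wz":0},{"dx":0,"dy":0,"dz":-3,"wx":0,"wy":0,"wz":0},{"dx":0,"dy":0,"dz":-5,"wx":0,"wy":0,"wz":0},{"dx":0,"dy":0,"dz":-5,"wx":0,"wy":0,"wz":0},{"dx":0,"dy":0,"dz":-5,"wx":0,"wy":0,"wz":0},{"dx":0,"dy":0,"dz":-2.5,"wx":0,"wy":0,"wz":0},{"dx":0,"dy":0,"dz":0,"wx":0,"wy":0,"wz":0},{"dx":0,"dy":0,"dz":0,"wx":0,"wy":0,"wz":0},{"dx":0,"dy":0,"dz":0,"wx":0,"wy":0,"wz":0}]'
python3 - <<'E'
from h import *
p,r,s=tool();print(p,s['finger_gap'])
P=eyes.camera_params('wrist');w=eyes.snapshot('wrist')[:,:,::-1];t=cv2.imread('pics/t2raw.png')
c=np.zeros((600,800,3),np.uint8)
c[:400,:400]=cv2.resize(w[184:384,156:356],None,fx=2,fy=2,interpolation=cv2.INTER_CUBIC)
c[:600,400:]=cv2.resize(t[165:265,80:160],(400,500),interpolation=cv2.INTER_CUBIC)[:600] if 0 else np.pad(cv2.resize(t[165:265,75:155],(400,500),interpolation=cv2.INTER_CUBIC),((0,100),(0,0),(0,0)))
cv2.imwrite('pics/c3.png',c)
z=p[2]-.0829
print(proj('wrist',[[p[0]+e*.05*.998,p[1]+e*.05*.063,z+.017] for e in(1,-1)],P))
E
```

```text
t: 9.02
tcp_pos: [0.6086, -0.2794, 0.0826]
tool_rot: [1.0, 0.032, 0.0, 0.0]
force: [0.4, -0.9, 2.4]
finger_gap: 0.131
gripper_force: 40.9
t: 10.15
tcp_pos: [0.6076, -0.2789, 0.2951]
tool_rot: [1.0, 0.031, -0.002, -0.001]
force: [0.6, -0.1, -0.7]
finger_gap: 0.132
gripper_force: 40.6
[ 0.60762909 -0.27885948  0.29511224] 0.13235522824151844
[[260.09347565 162.4157826 ]
 [259.32995888 322.0641198 ]]
```

View pics/c3.png

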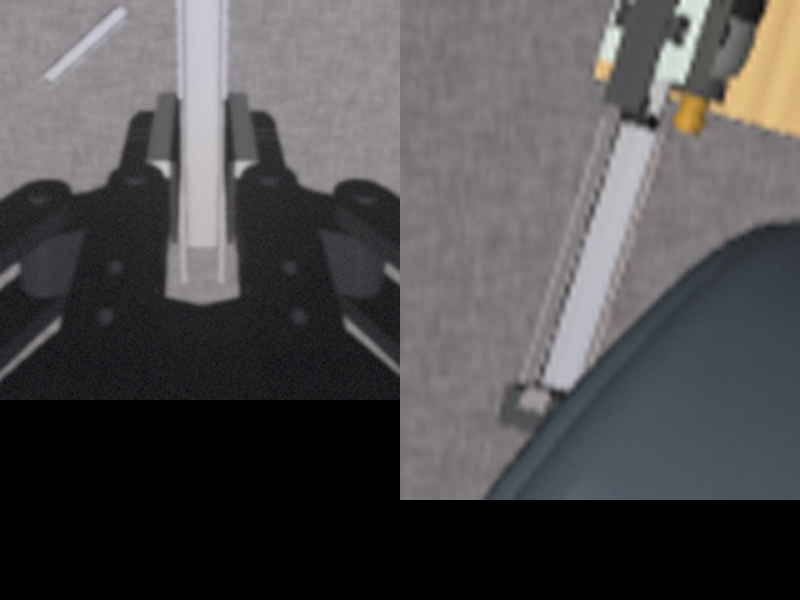

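Stick held straight, in the middle of the jaws (near end at wrist px (257,325), predicted 322). In the right panel the channel floor runs from (638,125) to (559,388), and the end block is at (530,408).

Run:
```python
from h import *
f=lambda x,y,z:onz('top',75+(x-400+.5)/5-.5,165+(y+.5)/5-.5,z)
C=ray('top',0,0)[0];print('cam',C)
n1,n2,f1,f2=[f(*q,.150) for q in((622,123),(655,128),(545,385),(574,391))]
n=(n1+n2)/2;e=(f1+f2)/2;d=n-e
print(n,e,np.linalg.norm(d),np.degrees(np.arctan2(d[1],d[0])),'w',np.linalg.norm(n1-n2),np.linalg.norm(f1-f2),'mid',(n+e)/2)
g=np.array([-np.cos(np.radians(16.4)),np.sin(np.radians(16.4)),0])
pad=np.array([.6255,.1412,0]);print('from pad',pad+g*(.056+.078))
# lips at z .160
for a,b in(((610,112),(525,375)),((660,140),(592,365))):
    A,B=f(*a,.160),f(*b,.160);dd=A-B;print('lip',A.round(4),B.round(4),np.degrees(np.arctan2(dd[1],dd[0])))
bl=f(513,405,.175);print('block',bl)
```

```text
cam [ 0.49617305 -0.08451177  1.0067701 ]
[0.55012465 0.16477018 0.15      ] [0.44248753 0.19489787 0.15      ] 0.111774006054773 -15.63696078991646 w 0.013714913691441559 0.012082847035704041 mid [0.49630609 0.17983402 0.15      ]
from pad [0.49695193 0.17903376 0.        ]
lip [0.555  0.1735 0.16  ] [0.4484 0.2056 0.16  ] -16.748262175349588
lip [0.5436 0.153  0.16  ] [0.4524 0.1788 0.16  ] -15.745413806898842
block [0.43735747 0.20492981 0.175     ]
```

```bash
python3 -m inch '[{"dx":0,"dy":0,"dz":0,"wx":0,"wy":0,"wz":9.9},{"dx":0,"dy":0,"dz":0,"wx":0,"wy":0,"wz":9.9},{"dx":-2.3,"dy":-4.1,"dz":0,"wx":0,"wy":0,"wz":0},{"dx":-2.3,"dy":-4.1,"dz":0,"wx":0,"wy":0,"wz":0},{"dx":-2.3,"dy":-4.1,"dz":0,"wx":0,"wy":0,"wz":0},{"dx":-2.3,"dy":-4.1,"dz":0,"wx":0,"wy":0,"wz":0},{"dx":-2.3,"dy":-4.1,"dz":0,"wx":0,"wy":0,"wz":0},{"dx":-2.3,"dy":-4.1,"dz":0,"wx":0,"wy":0,"wz":0},{"dx":-2.3,"dy":-4.1,"dz":0,"wx":0,"wy":0,"wz":0},{"dx":-2.3,"dy":-4.1,"dz":0,"wx":0,"wy":0,"wz":0}]' && python3 -m inch '[{"dx":-2.3,"dy":-4.1,"dz":0,"wx":0,"wy":0,"wz":0},{"dx":-2.3,"dy":-4.1,"dz":0,"wx":0,"wy":0,"wz":0},{"dx":0,"dy":0,"dz":1.5,"wx":0,"wy":0,"wz":0},{"dx":0,"dy":0,"dz":0,"wx":0,"wy":0,"wz":0},{"dx":0,"dy":0,"dz":0,"wx":0,"wy":0,"wz":0},{"dx":0,"dy":0,"dz":0,"wx":0,"wy":0,"wz":0}]'
python3 - <<'E'
from h import *
p,r,s=tool();print(p,r.as_matrix().round(3)[0],r.inv().apply([.4966-p[0],.1795-p[1],0])*100)
P=eyes.camera_params('wrist');w=eyes.snapshot('wrist')[:,:,::-1]
cv2.imwrite('pics/w4.png',cv2.resize(w[84:384,56:456],(800,600),interpolation=cv2.INTER_CUBIC))
g=np.array([-.960,.279,0]);c=np.array([.4966,.1795,.160])
n=np.array([.279,.960,0])
print((proj('wrist',[c-g*.056+n*.0115,c-g*.056-n*.0115,c+n*.0115,c-n*.0115],P)-[56,84])*2)
E
```

```text
t: 11.45
tcp_pos: [0.5225, 0.0883, 0.2965]
tool_rot: [0.99, -0.141, -0.001, 0.0]
force: [1.3, 0.9, -0.1]
finger_gap: 0.136
gripper_force: 40.6
t: 12.2
tcp_pos: [0.5026, 0.1774, 0.2826]
tool_rot: [0.99, -0.142, 0.0, -0.0]
force: [0.3, -0.2, -0.4]
finger_gap: 0.132
gripper_force: 40.6
[0.50256515 0.1774385  0.28257939] [ 0.96  -0.281  0.001] [-6.30397479e-01 -3.04457148e-02 -3.12941279e-04]
[[371.58447485 120.88814043]
 [437.81549006 120.85268938]
 [374.18017342 268.78607766]
 [434.87624112 268.76919341]]
```

View pics/w4.png

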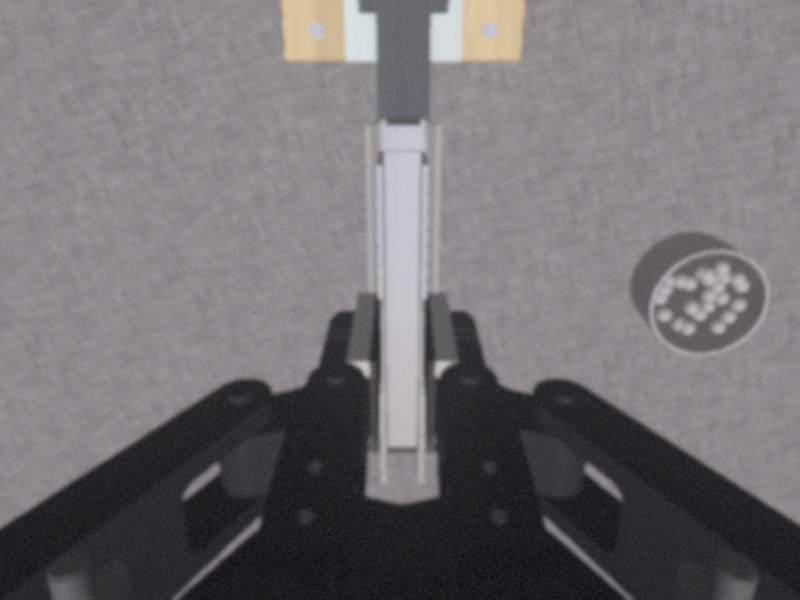

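Wrist: channel lips at u=368/440 against 371.6/437.8 predicted, stick edges 378/428, so it is centred within a millimetre. Only 6 mm remains to go along the channel. Lowering.

```bash
python3 -m inch '[{"dx":-0.6,"dy":0,"dz":0,"wx":0,"wy":0,"wz":0},{"dx":0,"dy":0,"dz":1.5,"wx":0,"wy":0,"wz":0},{"dx":0,"dy":0,"dz":1,"wx":0,"wy":0,"wz":0},{"dx":0,"dy":0,"dz":0.5,"wx":0,"wy":0,"wz":0},{"dx":0,"dy":0,"dz":0.5,"wx":0,"wy":0,"wz":0},{"dx":0,"dy":0,"dz":0,"wx":0,"wy":0,"wz":0},{"dx":0,"dy":0,"dz":0,"wx":0,"wy":0,"wz":0}]' && python3 -m inch '[{"dx":0,"dy":0,"dz":0.4,"wx":0,"wy":0,"wz":0},{"dx":0,"dy":0,"dz":0.4,"wx":0,"wy":0,"wz":0},{"dx":0,"dy":0,"dz":0.4,"wx":0,"wy":0,"wz":0},{"dx":0,"dy":0,"dz":0,"wx":0,"wy":0,"wz":0},{"dx":0,"dy":0,"dz":0,"wx":0,"wy":0,"wz":0}]'
```

```text
t: 13.12
tcp_pos: [0.4964, 0.1802, 0.2476]
tool_rot: [0.99, -0.141, 0.0, -0.0]
force: [0.7, -0.9, -0.4]
finger_gap: 0.135
gripper_force: 40.6
t: 13.75
tcp_pos: [0.4962, 0.1802, 0.2354]
tool_rot: [0.99, -0.141, -0.0, -0.0]
force: [-0.4, 1.0, 0.9]
finger_gap: 0.136
gripper_force: 40.6
```

```bash
python3 -m inch '[{"dx":0,"dy":0,"dz":0.1,"wx":0,"wy":0,"wz":0},{"dx":0,"dy":0,"dz":0.1,"wx":0,"wy":0,"wz":0},{"dx":0,"dy":0,"dz":0,"wx":0,"wy":0,"wz":0},{"dx":0,"dy":0,"dz":0,"wx":0,"wy":0,"wz":0}]' && python3 -m inch '[{"dx":0,"dy":0,"dz":0,"wx":0,"wy":0,"wz":0},{"dx":0,"dy":0,"dz":0,"wx":0,"wy":0,"wz":0},{"dx":0,"dy":0,"dz":0,"wx":0,"wy":0,"wz":0},{"dx":0,"dy":0,"dz":0,"wx":0,"wy":0,"wz":0}]' 0.35
```

```text
t: 14.25
tcp_pos: [0.4962, 0.1802, 0.2335]
tool_rot: [0.99, -0.141, 0.0, -0.0]
force: [0.7, 0.1, -0.5]
finger_gap: 0.134
gripper_force: 41.0
t: 14.75
tcp_pos: [0.4962, 0.1802, 0.2334]
tool_rot: [0.99, -0.141, 0.0, -0.0]
force: [0.2, 0.1, 0.4]
finger_gap: 0.351
gripper_force: 0.0
```

```bash
python3 -m inch '[{"dx":0,"dy":0,"dz":-2,"wx":0,"wy":0,"wz":0},{"dx":0,"dy":0,"dz":-3,"wx":0,"wy":0,"wz":0},{"dx":0,"dy":0,"dz":-3,"wx":0,"wy":0,"wz":0},{"dx":-3,"dy":0,"dz":0,"wx":0,"wy":0,"wz":0},{"dx":-3.5,"dy":0,"dz":0,"wx":0,"wy":0,"wz":0},{"dx":-3.5,"dy":0,"dz":0,"wx":0,"wy":0,"wz":0},{"dx":0,"dy":0,"dz":0,"wx":0,"wy":0,"wz":0},{"dx":0,"dy":0,"dz":0,"wx":0,"wy":0,"wz":0},{"dx":0,"dy":0,"dz":0,"wx":0,"wy":0,"wz":0}]' && python3 -m inch '[{"dx":0,"dy":0,"dz":0,"wx":0,"wy":0,"wz":0},{"dx":0,"dy":0,"dz":0,"wx":0,"wy":0,"wz":0}]' 0
python3 - <<'E'
from h import *
p,r,s=tool();print(p,s['force'],r.as_matrix().round(3)[0])
P=eyes.camera_params('wrist');w=eyes.snapshot('wrist')[:,:,::-1]
cv2.imwrite('pics/w5.png',cv2.resize(w[84:384,56:456],(800,600),interpolation=cv2.INTER_CUBIC))
g=np.array([-.960,.279,0]);c=np.array([.4966,.1795,0]);Z=lambda z:np.array([0,0,z])
print((proj('wrist',[c-g*.05+Z(.167),c+g*.05+Z(.167),c+g*.072+Z(.175),c-g*.056+Z(.16),c+g*.056+Z(.16)],P)-[56,84])*2)
E
```

```text
t: 15.88
tcp_pos: [0.4014, 0.2079, 0.3136]
tool_rot: [0.99, -0.141, 0.001, -0.0]
force: [0.5, -0.8, 0.6]
finger_gap: 0.352
gripper_force: 0.0
t: 16.12
tcp_pos: [0.4006, 0.2079, 0.3133]
tool_rot: [0.99, -0.141, -0.0, 0.0]
force: [0.1, 0.6, -0.2]
finger_gap: 0.003
gripper_force: 0.0
[0.40055134 0.20790193 0.31329879] [ 0.07621815  0.63841098 -0.22185571] [ 0.96  -0.279 -0.   ]
[[ 407.62566471 -194.36478672]
 [ 406.55268972  109.86229454]
 [ 406.51655842  170.0925154 ]
 [ 407.49587395 -207.32512117]
 [ 406.36049637  122.42686637]]
```

View pics/w5.png

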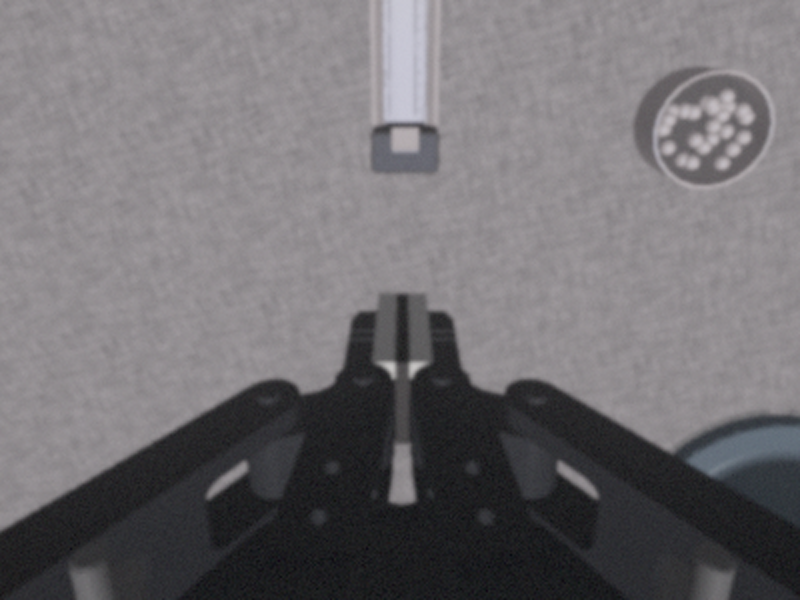

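The stick lies in the channel between the lips (372/438, stick 383/427), its near end by the end block. The block's face edge is at (405,172), as predicted. Now down and push.

```bash
python3 -m inch '[{"dx":0,"dy":0,"dz":3,"wx":0,"wy":0,"wz":0},{"dx":0,"dy":0,"dz":3,"wx":0,"wy":0,"wz":0},{"dx":0,"dy":0,"dz":2.8,"wx":0,"wy":0,"wz":0},{"dx":0,"dy":0,"dz":0,"wx":0,"wy":0,"wz":0},{"dx":0,"dy":0,"dz":0,"wx":0,"wy":0,"wz":0}]' && python3 -m inch '[{"dx":0.5,"dy":0,"dz":0,"wx":0,"wy":0,"wz":0},{"dx":0.5,"dy":0,"dz":0,"wx":0,"wy":0,"wz":0},{"dx":0.4,"dy":0,"dz":0,"wx":0,"wy":0,"wz":0},{"dx":0.3,"dy":0,"dz":0,"wx":0,"wy":0,"wz":0},{"dx":0.3,"dy":0,"dz":0,"wx":0,"wy":0,"wz":0},{"dx":0.5,"dy":0,"dz":0,"wx":0,"wy":0,"wz":0},{"dx":0.5,"dy":0,"dz":0,"wx":0,"wy":0,"wz":0},{"dx":0,"dy":0,"dz":0,"wx":0,"wy":0,"wz":0}]'
```

```text
t: 16.8
tcp_pos: [0.4007, 0.2082, 0.226]
tool_rot: [0.99, -0.141, 0.001, -0.0]
force: [0.3, -0.7, 1.1]
finger_gap: 0.002
gripper_force: 0.0
t: 17.8
tcp_pos: [0.4297, 0.1994, 0.2253]
tool_rot: [0.99, -0.141, 0.001, 0.0]
force: [-1.7, -0.3, -0.2]
finger_gap: -0.001
gripper_force: 0.4
```

```bash
python3 -m inch '[{"dx":0.8,"dy":0,"dz":0,"wx":0,"wy":0,"wz":0},{"dx":0.8,"dy":0,"dz":0,"wx":0,"wy":0,"wz":0},{"dx":0.8,"dy":0,"dz":0,"wx":0,"wy":0,"wz":0},{"dx":0.8,"dy":0,"dz":0,"wx":0,"wy":0,"wz":0},{"dx":0.8,"dy":0,"dz":0,"wx":0,"wy":0,"wz":0},{"dx":0,"dy":0,"dz":0,"wx":0,"wy":0,"wz":0}]'
```

```text
t: 18.55
tcp_pos: [0.4678, 0.1882, 0.2252]
tool_rot: [0.99, -0.141, -0.0, 0.0]
force: [-5.5, 0.3, 0.6]
finger_gap: -0.001
gripper_force: 2.1
```

```bash
python3 -m inch '[{"dx":0.8,"dy":0,"dz":0,"wx":0,"wy":0,"wz":0},{"dx":0.8,"dy":0,"dz":0,"wx":0,"wy":0,"wz":0},{"dx":0.8,"dy":0,"dz":0,"wx":0,"wy":0,"wz":0},{"dx":0.8,"dy":0,"dz":0,"wx":0,"wy":0,"wz":0},{"dx":0.8,"dy":0,"dz":0,"wx":0,"wy":0,"wz":0},{"dx":0.8,"dy":0,"dz":0,"wx":0,"wy":0,"wz":0},{"dx":0.8,"dy":0,"dz":0,"wx":0,"wy":0,"wz":0},{"dx":0.4,"dy":0,"dz":0,"wx":0,"wy":0,"wz":0},{"dx":0,"dy":0,"dz":0,"wx":0,"wy":0,"wz":0}]'
python3 - <<'E'
from h import *
p,r,s=tool();g=np.array([-.960,.279,0]);n=np.array([.279,.960,0]);c=np.array([.4966,.1795,0])
print('pushed mm',(.072-(g@(p-c)-.011))*1000,'lat',n@(p-c)*1000)
# gun shift along side view: template from before (s1 region) around muzzle/head of the gun
a=cv2.imread('pics/side0_raw.png');b=eyes.snapshot('side')[:,:,::-1].copy();cv2.imwrite('pics/side_b.png',b)
# back part of the housing + head silver knob: raw px about 330..340,115..140
x0,y0,x1,y1=310,112,345,150
for q in (a,):
    m=cv2.matchTemplate(b[y0-15:y1+15,x0-25:x1+40],q[y0:y1,x0:x1],cv2.TM_CCOEFF_NORMED);_,v,_,l=cv2.minMaxLoc(m);print(v,l[0]-25,l[1]-15)
A=proj('side',[[.77,.1,.173]]);B=proj('side',[np.array([.77,.1,.173])-g*.01]);print('px per cm',A,B-A)
E
```

```text
t: 19.68
tcp_pos: [0.5244, 0.1717, 0.2252]
tool_rot: [0.99, -0.141, -0.001, 0.0]
force: [-5.5, 0.8, 2.2]
finger_gap: 0.003
gripper_force: 2.6
pushed mm 111.87105859951008 lat 0.260562030764231
0.9490969777107239 12 1
px per cm [[330.33400121 124.82124962]] [[4.37811445 0.3323616 ]]
```

```bash
python3 -m inch '[{"dx":0.7,"dy":0,"dz":0,"wx":0,"wy":0,"wz":0},{"dx":0.7,"dy":0,"dz":0,"wx":0,"wy":0,"wz":0},{"dx":0.7,"dy":0,"dz":0,"wx":0,"wy":0,"wz":0},{"dx":0.7,"dy":0,"dz":0,"wx":0,"wy":0,"wz":0},{"dx":0.5,"dy":0,"dz":0,"wx":0,"wy":0,"wz":0},{"dx":0,"dy":0,"dz":0,"wx":0,"wy":0,"wz":0}]'; python3 -m inch '[{"dx":0.2,"dy":0,"dz":0,"wx":0,"wy":0,"wz":0},{"dx":0.2,"dy":0,"dz":0,"wx":0,"wy":0,"wz":0},{"dx":0,"dy":0,"dz":0,"wx":0,"wy":0,"wz":0}]'; python3 -m inch '[{"dx":0.1,"dy":0,"dz":0,"wx":0,"wy":0,"wz":0},{"dx":0.1,"dy":0,"dz":0,"wx":0,"wy":0,"wz":0},{"dx":0,"dy":0,"dz":0,"wx":0,"wy":0,"wz":0}]'
```

```text
t: 20.48
tcp_pos: [0.5559, 0.1625, 0.2252]
tool_rot: [0.99, -0.141, -0.001, 0.0]
force: [-5.9, -0.3, 2.7]
finger_gap: 0.004
gripper_force: 2.9
t: 20.85
tcp_pos: [0.5589, 0.1617, 0.2252]
tool_rot: [0.99, -0.141, -0.002, 0.0]
force: [-6.5, 1.0, 2.4]
finger_gap: 0.002
gripper_force: 3.5
t: 21.22
tcp_pos: [0.5603, 0.1613, 0.2252]
tool_rot: [0.99, -0.141, -0.003, 0.0]
force: [-8.0, 2.2, 3.7]
finger_gap: 0.0
gripper_force: 4.1
```

```bash
for i in 1 2; do :; done; python3 -m inch '[{"dx":0.1,"dy":0,"dz":0,"wx":0,"wy":0,"wz":0},{"dx":0.1,"dy":0,"dz":0,"wx":0,"wy":0,"wz":0},{"dx":0,"dy":0,"dz":0,"wx":0,"wy":0,"wz":0}]'; python3 -m inch '[{"dx":0.1,"dy":0,"dz":0,"wx":0,"wy":0,"wz":0},{"dx":0,"dy":0,"dz":0,"wx":0,"wy":0,"wz":0}]'; python3 -m inch '[{"dx":0.1,"dy":0,"dz":0,"wx":0,"wy":0,"wz":0},{"dx":0,"dy":0,"dz":0,"wx":0,"wy":0,"wz":0}]'
```

```text
t: 21.6
tcp_pos: [0.5619, 0.1608, 0.2252]
tool_rot: [0.99, -0.141, -0.003, 0.0]
force: [-8.6, 2.2, 4.5]
finger_gap: 0.005
gripper_force: 4.4
t: 21.85
tcp_pos: [0.5627, 0.1606, 0.2252]
tool_rot: [0.99, -0.141, -0.003, 0.0]
force: [-8.9, 2.7, 5.2]
finger_gap: -0.002
gripper_force: 4.6
t: 22.1
tcp_pos: [0.5636, 0.1603, 0.2252]
tool_rot: [0.99, -0.141, -0.003, 0.0]
force: [-8.9, 1.7, 5.0]
finger_gap: 0.002
gripper_force: 4.7
```

```bash
python3 -m inch '[{"dx":0.1,"dy":0,"dz":0,"wx":0,"wy":0,"wz":0},{"dx":0,"dy":0,"dz":0,"wx":0,"wy":0,"wz":0}]'; python3 -m inch '[{"dx":0.1,"dy":0,"dz":0,"wx":0,"wy":0,"wz":0},{"dx":0,"dy":0,"dz":0,"wx":0,"wy":0,"wz":0}]';python3 -m inch '[{"dx":0.1,"dy":0,"dz":0,"wx":0,"wy":0,"wz":0},{"dx":0,"dy":0,"dz":0,"wx":0,"wy":0,"wz":0}]'
```

```text
t: 22.35
tcp_pos: [0.5654, 0.1598, 0.2252]
tool_rot: [0.99, -0.141, -0.002, 0.0]
force: [-5.7, 0.9, 2.7]
finger_gap: -0.003
gripper_force: 3.3
t: 22.6
tcp_pos: [0.5672, 0.1592, 0.2252]
tool_rot: [0.99, -0.141, -0.001, 0.0]
force: [-5.3, 0.6, 1.7]
finger_gap: 0.001
gripper_force: 2.7
t: 22.85
tcp_pos: [0.568, 0.159, 0.2252]
tool_rot: [0.99, -0.141, -0.001, 0.0]
force: [-6.7, 1.8, 1.7]
finger_gap: -0.006
gripper_force: 3.0
```

```bash
python3 -m inch '[{"dx":0.1,"dy":0,"dz":0,"wx":0,"wy":0,"wz":0},{"dx":0,"dy":0,"dz":0,"wx":0,"wy":0,"wz":0}]'; python3 -m inch '[{"dx":0.05,"dy":0,"dz":0,"wx":0,"wy":0,"wz":0},{"dx":0,"dy":0,"dz":0,"wx":0,"wy":0,"wz":0}]'
```

```text
t: 23.1
tcp_pos: [0.5688, 0.1588, 0.2252]
tool_rot: [0.99, -0.141, -0.002, 0.0]
force: [-6.1, 1.0, 2.3]
finger_gap: -0.002
gripper_force: 3.1
t: 23.35
tcp_pos: [0.5689, 0.1587, 0.2252]
tool_rot: [0.99, -0.141, -0.002, 0.0]
force: [-7.0, 1.1, 3.9]
finger_gap: 0.003
gripper_force: 3.6
```

```bash
python3 -m inch '[{"dx":0.1,"dy":0,"dz":0,"wx":0,"wy":0,"wz":0},{"dx":0,"dy":0,"dz":0,"wx":0,"wy":0,"wz":0}]'; python3 -m inch '[{"dx":0.05,"dy":0,"dz":0,"wx":0,"wy":0,"wz":0},{"dx":0,"dy":0,"dz":0,"wx":0,"wy":0,"wz":0}]'
```

```text
t: 23.6
tcp_pos: [0.569, 0.1587, 0.2252]
tool_rot: [0.99, -0.141, -0.003, 0.0]
force: [-8.0, 2.1, 4.4]
finger_gap: 0.001
gripper_force: 4.6
t: 23.85
tcp_pos: [0.5691, 0.1587, 0.2252]
tool_rot: [0.99, -0.141, -0.004, 0.0]
force: [-9.2, 1.8, 5.8]
finger_gap: 0.001
gripper_force: 5.0
```

```bash
python3 -m inch '[{"dx":0.1,"dy":0,"dz":0,"wx":0,"wy":0,"wz":0},{"dx":0.1,"dy":0,"dz":0,"wx":0,"wy":0,"wz":0},{"dx":0,"dy":0,"dz":0,"wx":0,"wy":0,"wz":0}]'; python3 -m inch '[{"dx":-0.4,"dy":0,"dz":0,"wx":0,"wy":0,"wz":0},{"dx":0,"dy":0,"dz":0,"wx":0,"wy":0,"wz":0}]'; python3 -m inch '[{"dx":-0.4,"dy":0,"dz":0,"wx":0,"wy":0,"wz":0},{"dx":0,"dy":0,"dz":0,"wx":0,"wy":0,"wz":0}]'
```

```text
t: 24.22
tcp_pos: [0.5693, 0.1586, 0.2252]
tool_rot: [0.99, -0.141, -0.006, 0.0]
force: [-13.9, 3.4, 7.5]
finger_gap: -0.003
gripper_force: 6.9
t: 24.48
tcp_pos: [0.5684, 0.1589, 0.2252]
tool_rot: [0.99, -0.141, -0.002, 0.0]
force: [-5.9, 0.3, 2.6]
finger_gap: -0.001
gripper_force: 3.1
t: 24.72
tcp_pos: [0.5669, 0.1598, 0.2256]
tool_rot: [0.99, -0.141, 0.001, -0.0]
force: [-1.5, 1.2, 0.0]
finger_gap: -0.003
gripper_force: 1.0
```

```bash
python3 -m inch '[{"dx":-1,"dy":0,"dz":0,"wx":0,"wy":0,"wz":0},{"dx":-3,"dy":0,"dz":0,"wx":0,"wy":0,"wz":0},{"dx":-4,"dy":0,"dz":0,"wx":0,"wy":0,"wz":0},{"dx":-4,"dy":0,"dz":0,"wx":0,"wy":0,"wz":0},{"dx":0,"dy":0,"dz":-3,"wx":0,"wy":0,"wz":0},{"dx":0,"dy":0,"dz":0,"wx":0,"wy":0,"wz":0},{"dx":0,"dy":0,"dz":0,"wx":0,"wy":0,"wz":0}]'
python3 - <<'E'
from h import *
a=cv2.imread('pics/side0_raw.png');b=eyes.snapshot('side')[:,:,::-1].copy();cv2.imwrite('pics/side_c.png',b)
for nm,(x0,y0,x1,y1) in dict(head=(325,114,342,138),block=(231,111,243,133),rocker=(240,111,274,122)).items():
    m=cv2.matchTemplate(b[y0-10:y1+10,x0-40:x1+40],a[y0:y1,x0:x1],cv2.TM_CCOEFF_NORMED);_,v,_,l=cv2.minMaxLoc(m);print(nm,round(v,3),l[0]-40,l[1]-10)
E
```

```text
t: 25.6
tcp_pos: [0.4515, 0.1932, 0.2555]
tool_rot: [0.99, -0.141, 0.001, -0.0]
force: [0.3, -0.1, 0.7]
finger_gap: -0.001
gripper_force: 0.0
head 0.985 12 1
block 0.906 11 1
rocker 0.977 11 1
```

Block, rocker and head all sit at the original relative positions (shift 11–12 px together), so the drawer is shut with the catch down. Nothing is touched.

```bash
python3 -c "
from station import workorder
print(workorder.sign_off())"
```

```text
the job is handed in; nothing more can be done
None
```

I reloaded the stapler and handed the job in at about 26 s: the full-length stick went into the channel, and the drawer stayed shut when I backed the arm off. The highest push I read was about 16 N. The judge's result was not shown, and with the drawer shut I could not see the stick inside or re-check the bystanders.

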